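# Gauge round samples and file them in the carrier tray

### The job

Gauge the round samples that stand on the bench, taking those present in the order brass, violet, black, white, blue: stand each upright in the wide end of the gauge, slide it along the tapered slot until it wedges between the walls, and see which coloured band its centre has stopped at. Then stand it upright in the carrier tray, in the bay lined with that colour (two may share a bay), until every sample is filed. Leave the mouse and the two flat cases where they are.

Things in the scene. Friction and masses are not known exactly. Their poses are not given: they have to be found in the camera images.
- gauge: fixed tapered gauge: base plate 6 mm thick, local x = -105 to +60 mm, 104 mm wide; origin on the slot's centre line at table level, z up. Two steel walls 16 mm thick, tops 20 mm above the table, run from x = -60 to +50 mm; the slot between them narrows towards +x: inner faces at y = +-(28 - (x + 60)/6) mm. The bare plate before them is the apron.
- gauge_apron (a point): middle of the apron's top, on the slot's line, at local x = -80 mm of the gauge, 6 mm above the table: a sample set here can be slid in (x along the slot). Sliding drag is up to about 3 N; a wedged sample touches both walls and goes no further under a push of about 10 N.
- gauge_green (a point): point on the slot's line at the middle of the green band painted on the wall tops, 6 mm above the table, x along the slot. Bands, read at the centre of a wedged sample, by local x of the gauge: yellow -21 to -6 mm (thick samples), green -6 to +9, red +9 to +25 (thin samples).
- tray: fixed white carrier tray, 148 (local x) x 178 (local y) mm, 20 mm high, walls 4 mm, floor 4 mm thick; origin under its centre, z up. Two dividers as high as the walls part it into three bays side by side along local y, each about 140 x 54 mm inside, centred at local y = -58, 0, +58 mm.
- lining_yellow: the yellow lining of one bay of the tray (flat, 134 x 49 mm; which bay it lies in varies); origin at the centre of that bay's floor, x along the bay's length (same as the tray's x).
- lining_green: the green lining of one bay of the tray (flat, 134 x 49 mm; which bay it lies in varies); origin at the centre of that bay's floor, x along the bay's length (same as the tray's x).
- lining_red: the red lining of one bay of the tray (flat, 134 x 49 mm; which bay it lies in varies); origin at the centre of that bay's floor, x along the bay's length (same as the tray's x).
- sample_brass: sample: upright piece of brass tube, its bore filled with a dark plug, 40 mm tall, of a diameter between 29 and 41 mm that only the gauge tells, up to 0.2 kg; origin at the centre of its underside, z along its axis. May be absent (None).
- sample_violet: sample: upright piece of violet anodised aluminium round bar, 40 mm tall, of a diameter between 29 and 41 mm that only the gauge tells, up to 0.2 kg; origin at the centre of its underside, z along its axis. May be absent (None).
- sample_black: sample: upright piece of black plastic round bar, 40 mm tall, of a diameter between 29 and 41 mm that only the gauge tells, up to 0.2 kg; origin at the centre of its underside, z along its axis. May be absent (None).
- sample_white: sample: upright piece of white plastic round bar, 40 mm tall, of a diameter between 29 and 41 mm that only the gauge tells, up to 0.2 kg; origin at the centre of its underside, z along its axis. May be absent (None).
- sample_blue: sample: upright piece of blue plastic round bar, 40 mm tall, of a diameter between 29 and 41 mm that only the gauge tells, up to 0.2 kg; origin at the centre of its underside, z along its axis. May be absent (None).
- mouse: black computer mouse 100 x 58 x 22 mm, origin under its centre; leave alone
- cuvette_case_blue: flat case 55 x 85 x 24 mm with a blue lid, origin under its centre; leave alone
- cuvette_case_grey: flat case 55 x 85 x 24 mm with a grey lid, origin under its centre; leave alone
Not all that is in view belongs to the job. Of the things like the sample_brass, leave any that is green or turquoise; of the rest the larger one is meant.

How it is judged:
On the way, in this order (a step that is already met when the one before it is completed fails the run):
1. the brass sample, if present, stands wedged in the gauge's slot, at its own stop (x of sample_brass in the frame of gauge between -0.0029 and 0.0086 m and y of sample_brass in the frame of gauge between -0.004 and 0.004 m and z of sample_brass in the frame of gauge between 0.003 and 0.01 m and angle between sample_brass's own z axis and vertical below 0.15 rad), for 0.2 s.
2. the violet sample, if present, stands wedged in the gauge's slot, at its own stop (x of sample_violet in the frame of gauge between -0.0182 and -0.0067 m and y of sample_violet in the frame of gauge between -0.004 and 0.004 m and z of sample_violet in the frame of gauge between 0.003 and 0.01 m and angle between sample_violet's own z axis and vertical below 0.15 rad), for 0.2 s.
3. the black sample, if present, stands wedged in the gauge's slot, at its own stop (x of sample_black in the frame of gauge between 0.0123 and 0.0238 m and y of sample_black in the frame of gauge between -0.004 and 0.004 m and z of sample_black in the frame of gauge between 0.003 and 0.01 m and angle between sample_black's own z axis and vertical below 0.15 rad), for 0.2 s.
4. the white sample, if present, stands wedged in the gauge's slot, at its own stop (x of sample_white in the frame of gauge between -0.0029 and 0.0086 m and y of sample_white in the frame of gauge between -0.004 and 0.004 m and z of sample_white in the frame of gauge between 0.003 and 0.01 m and angle between sample_white's own z axis and vertical below 0.15 rad), for 0.2 s.
5. the blue sample, if present, stands wedged in the gauge's slot, at its own stop (x of sample_blue in the frame of gauge between -0.0182 and -0.0067 m and y of sample_blue in the frame of gauge between -0.004 and 0.004 m and z of sample_blue in the frame of gauge between 0.003 and 0.01 m and angle between sample_blue's own z axis and vertical below 0.15 rad), for 0.2 s.
At the end, for the whole second after the job is handed in: every sample present stands upright (within 0.15 rad) and at rest on the floor of the bay whose lining has the colour of the band at which it wedged (x of sample_brass in the frame of lining_green between -0.06 and 0.06 m and y of sample_brass in the frame of lining_green between -0.02 and 0.02 m and z of sample_brass in the frame of lining_green between -0.004 and 0.005 m and angle between each of sample_brass, sample_violet, sample_black, sample_white, sample_blue's own z axis and vertical below 0.15 rad and linear speed of each of sample_brass, sample_violet, sample_black, sample_white, sample_blue below 0.02 m/s and x of sample_violet in the frame of lining_yellow between -0.06 and 0.06 m and y of sample_violet in the frame of lining_yellow between -0.02 and 0.02 m and z of sample_violet in the frame of lining_yellow between -0.004 and 0.005 m and x of sample_black in the frame of lining_red between -0.06 and 0.06 m and y of sample_black in the frame of lining_red between -0.02 and 0.02 m and z of sample_black in the frame of lining_red between -0.004 and 0.005 m and x of sample_white in the frame of lining_green between -0.06 and 0.06 m and y of sample_white in the frame of lining_green between -0.02 and 0.02 m and z of sample_white in the frame of lining_green between -0.004 and 0.005 m and x of sample_blue in the frame of lining_yellow between -0.06 and 0.06 m and y of sample_blue in the frame of lining_yellow between -0.02 and 0.02 m and z of sample_blue in the frame of lining_yellow between -0.004 and 0.005 m); the robot touches nothing.
It fails at once if the mouse is pushed more than 25 mm (distance of mouse from where it was at the start of the episode above 0.025 m).
It fails at once if the cuvette case blue is pushed more than 25 mm (distance of cuvette_case_blue from where it was at the start of the episode above 0.025 m).
It fails at once if the cuvette case grey is pushed more than 25 mm (distance of cuvette_case_grey from where it was at the start of the episode above 0.025 m).
Of sample_brass, sample_violet, sample_black, sample_white, sample_blue only 3 to 4 are there at a start; the rules pass over those that are not, and their reading is None.
At some moment in a run one of sample_brass, sample_violet, sample_black, sample_white, sample_blue may be knocked a few centimetres aside while the robot is not near it.
Once in a run the grip may slacken for a moment while it holds something.
It also fails if it takes over 210 s, if anything falls off the work surface, if the arm or the gripper's body presses on something with over 40 N, if the wrist force passes 120 N, or if a joint passes its speed limit or range.

### The arm

A 7-joint arm with a two-finger parallel gripper is mounted at the origin on the work surface. World frame = base frame: x ahead of the robot, y to its left, z up, the work surface at z = 0. Lengths are in m, angles in rad, forces in N, time in s.
With the tool pointing down it reaches from about 0.4 to 0.925 m from the base axis. Payload 5.6 kg.
Tool frame: the origin (TCP) lies between the finger pads; the fingertips stand 25 mm ahead of it and the grasp point (between the pads) lies 6 mm ahead of it; z points along the fingers, y is the line along which they close (so a half turn about z gives the same grasp; the last joint's range is limited). The gripper opens to 85 mm and grips with 20 to 120 N. Pads are 22 mm wide; open, the fingers measure 114 mm over their backs; the gripper's body (76 mm by 85 mm) begins 54 mm behind the grasp point. The pads swing forward as they close: fully open they stand 13 mm farther back than shut.
Start: joints at [-1.283, 0.468, -0.012, 1.603, 0.006, 1.071, -0.056], TCP at [0.211, 0.615, 0.256] pointing down, gripper open.
Joint ranges: [-2.53, 2.53], [-0.31, 2.02], [-1.57, 1.55], [0.28, 2.44], [-1.29, 4.43], [0.15, 1.84], [-2.92, 2.92]. Speed limits (rad/s): [2.57, 2.57, 3.14, 3.14, 3.14, 3.14, 3.14].

### API

Orientations are given as a rotation vector (axis times angle).
In Python, from station import r, eyes, order gives the robot as it stands. The module is installed in compiled form; this text tells all that it offers.
- The arm moves only by the shell command python3 -m crank 'ROWS' [FORCE]. ROWS is JSON, one flat list of numbers, 5 for each row, row after row: the gripper's target within -1 to 1 (fully open at 1, half-way at 0, shut at -1), then the shift along the tool's x, y, z in cm, then the turn about the tool's z in rad. In form: [fingers, tx, ty, tz, yaw, fingers, tx, ty, tz, yaw, ...]. A call has 1 to 12 rows; each row shifts and turns the commanded pose from where the row before left it, along the tool's axes as they then stand; what a row does not reach is not made up. A row lasts 1/10 s, in which the tool goes at most 50 mm and 8.59 degrees, less where a joint would pass 70% of its speed; a pose out of reach is approached as far as the arm can. A call is refused whole if a number of a shift passes 5 or a number of a turn 0.15, either way. A call with a gripper value outside its range is refused whole. The fingers move at their own pace and stop on an object; FORCE is the grip in N (left out, the last holds). Time passes only in rows, so rows that do not move let the fingers close. It gives the time, the measured TCP pose, the force, the opening and the grip force at its end, in the units of the state.
- r.get_obs(): the state, without advancing time (a new reading comes with each control period).
- eyes.camera(name): name is "side" or "top"; returns a dict with "image" (400x640x3 uint8, blue, green, red), "range_z" (400x640 float32, m along the optical axis (not along the pixel's ray), 0 where there is no reading), "mtx" (3x3 intrinsics, pixels), "k1" (the pictures are not rectified: a ray, as slopes to the right and down, at radius r is drawn at 1 + k1 r^2 times it, then the intrinsics apply), "R" (3x3) and "t" (3): a world point X has camera coordinates R X + t. Camera axes: x right, y down, z forward; pixel columns grow to the right and rows downward; lengths in m; the calibration is good to about 2 mm. A picture is of the moment at which its call begins.
- order.finish_job(): hands the job in; it is judged then, once.
The state is a dict: "clock": time; "joints": joint angles; "joint_velocities": joint speeds; "effort": joint torques, N m; "eef_pos": TCP position; "tool_rot": TCP orientation; "force": force on the tool from outside, world axes, zero at the start; "torque": the same for the moment, N m; "finger_gap": finger opening in m; "finger_force": force on a finger pad.
Only numpy, scipy, OpenCV 4.12 (cv2) and the standard library are available. Lean on these libraries where they do the work, as an engineer would, in place of code of your own. Each camera call takes 0.05 s, during which the arm holds its last target. There are 200 camera calls.

## Working session

There is one attempt and no reset: what is moved stays moved. The work goes in short steps, Python scripts to look and compute and a shell command to move; the robot and the scene stay as the last step left them, time stands still between calls to the robot, and variables do not carry over. Pictures are saved under pics/ and viewed, at most 14 in all, crops included, and the job is handed in when it is done.

```bash
mkdir -p pics
cat > h.py <<'E'
import numpy as np, cv2
from station import r, eyes, order
from scipy.spatial.transform import Rotation as Ro
def snap(cam,fn=None):
    c=eyes.camera(cam)
    if fn: cv2.imwrite('pics/'+fn,c['image'])
    return c
def ray(c,u,v):
    m=c['mtx']; d=np.array([(u-m[0,2])/m[0,0],(v-m[1,2])/m[1,1]]); s=d.copy()
    for _ in range(20): s=d/(1+c['k1']*(s@s))
    R=np.array(c['R']);t=np.array(c['t'])
    return -R.T@t, R.T@np.array([s[0],s[1],1.])
def onz(c,u,v,z):
    o,d=ray(c,u,v); return o+d*(z-o[2])/d[2]
def dep(c,u,v):
    o,d=ray(c,u,v); return o+d*c['range_z'][int(v),int(u)]
def go(x,y,z,yawdir=None):
    """shift from the measured pose to x,y,z in tool axes, cm ; yaw to make tool y lie along direction yawdir(world angle)"""
    s=r.get_obs(); M=Ro.from_rotvec(s['tool_rot']).as_matrix()
    d=M.T@(np.array([x,y,z])-s['eef_pos'])*100
    yaw=None
    if yawdir is not None:
        v=M.T@np.array([np.cos(yawdir),np.sin(yawdir),0]); yaw=np.arctan2(-v[0],v[1]); yaw=(yaw+np.pi/2)%np.pi-np.pi/2
    return d.round(2),yaw
E
python3 - <<'E'
from h import *
for n in('side','top'):
    c=snap(n,n+'0.png'); print(n,-np.array(c['R']).T@c['t'],c['R'],c['k1'])
s=r.get_obs();print(s);print(Ro.from_rotvec(s['tool_rot']).as_matrix().round(3))
E
```

```text
side [ 0.37357183 -0.7261582   0.51210164] [[ 0.96896086 -0.24681745 -0.01399983]
 [-0.14455932 -0.51975467 -0.84199625]
 [ 0.20054289  0.81788522 -0.5393017 ]] 0.029536910471315292
top [0.4098339  0.00693446 1.28556028] [[-0.00218449 -0.99998964  0.00399344]
 [-0.99385942  0.00172927 -0.1106366 ]
 [ 0.11062855 -0.00421061 -0.9938529 ]] -0.14172116901041004
{'clock': 0.1, 'joints': array([-1.28298038,  0.46832206, -0.01157329,  1.60350287,  0.0060026 ,
        1.07139745, -0.05625812]), 'joint_velocities': array([-0.00167292, -0.00208612, -0.00093289, -0.00325042,  0.00016628,
        0.00035501, -0.00052204]), 'effort': array([ 5.94433386e-04, -5.33520806e+01,  2.12372054e-02, -2.51967055e+01,
        1.14479789e-02,  4.35618203e-03, -3.99263556e-06]), 'eef_pos': array([0.21106082, 0.61430667, 0.25542402]), 'tool_rot': array([-5.17330185e-01, -3.09856922e+00,  2.49783883e-03]), 'force': array([-0.74299511,  0.2751976 , -0.13137856]), 'torque': array([-0.00832451,  0.02316766, -0.052457  ]), 'finger_force': 0.0, 'finger_gap': 0.08534236261773818}
[[-0.946  0.325 -0.   ]
 [ 0.325  0.946 -0.002]
 [-0.    -0.002 -1.   ]]
```

View pics/top0.png

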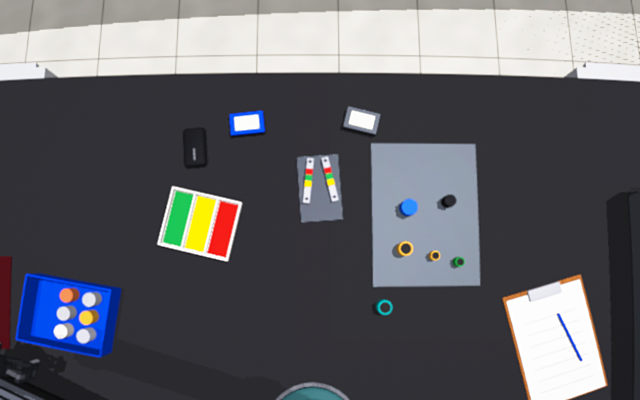

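View pics/side0.png

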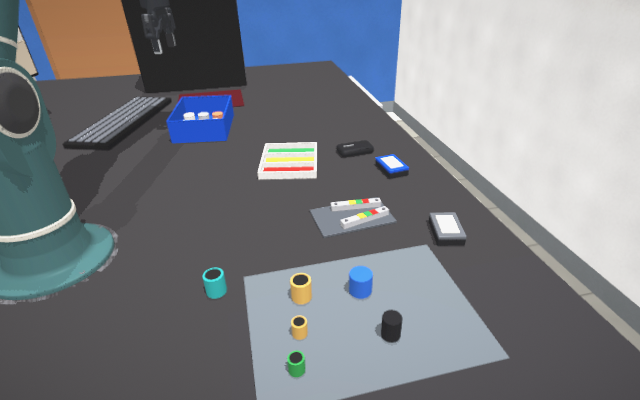

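The top view shows brass at (405,248), blue at (409,207) and black at (449,201). The gauge is around (320,188) with its narrow end up (+x), and the tray is around (200,224) with bays green, yellow and red from left to right. Violet and white are absent.

Run:
```python
from h import *
im=cv2.imread('pics/top0.png')
a=cv2.resize(im[145:230,290:350],None,fx=6,fy=6,interpolation=cv2.INTER_CUBIC)
b=cv2.resize(im[180:270,390:470],None,fx=5,fy=5,interpolation=cv2.INTER_CUBIC)
W=np.zeros((520,770,3),np.uint8);W[:510,:360]=a;W[:450,365:765]=b
cv2.imwrite('pics/crop0.png',W)
```

```text
(no output)
```

View pics/crop0.png

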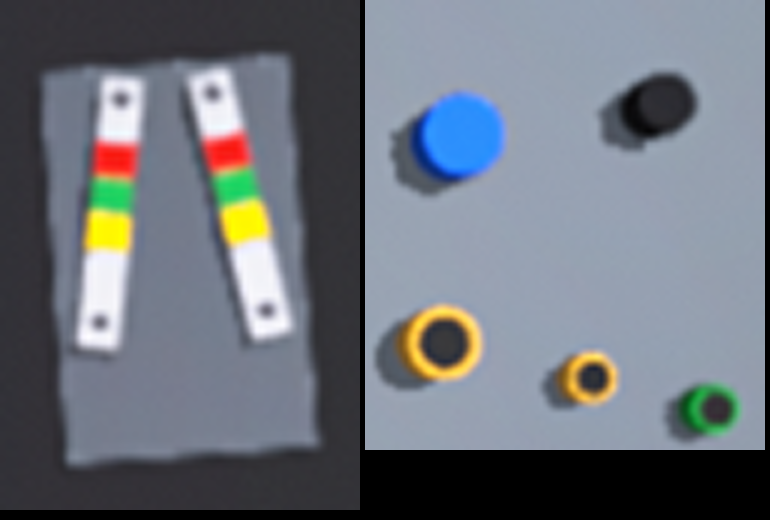

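The crop shows the gauge plate corners at about (42,72), (290,55), (318,445) and (66,465). The sample tops sit at brass (443,343), blue (460,136) and black (664,103) in crop coordinates.

Run:
```python
from h import *
c=snap('top'); f=lambda U,V,k,x,y:((U+.5)/k-.5+x,(V+.5)/k-.5+y)
P=np.array([onz(c,*f(U,V,6,290,145),.006) for U,V in [(42,72),(290,55),(318,445),(66,465)]])
print('plate',P.round(4).tolist()); 
top=(P[0]+P[1])/2;bot=(P[2]+P[3])/2;d=(top-bot)[:2]; print('len',np.linalg.norm(d),'w',np.linalg.norm(P[0]-P[1]),np.linalg.norm(P[2]-P[3]),'ang',np.degrees(np.arctan2(d[1],d[0])))
# wall holes/ends at z=.02
E=np.array([onz(c,*f(U,V,6,290,145),.02) for U,V in [(98,349),(269,335),(126,76),(208,70), (119,95),(211,92),(99,321),(265,309)]])
for i in(0,2,4,6):
    print((E[i]+E[i+1])/2)
for i in (0,4):
    a=(E[i]+E[i+1])/2;b=(E[i+2]+E[i+3])/2; v=(b-a) if i==0 else a-b; print('ang',np.degrees(np.arctan2(v[1],v[0])),np.linalg.norm(v))
for n,U,V in(('brass',443,343),('blue',460,136),('black',664,103)):
    u,v=f(U,V,5,390,180);print(n,onz(c,u,v,.04),dep(c,u,v))
T=np.array([onz(c,u,v,.02) for u,v in[(172,187),(242,200),(229,260),(158,246)]]);print('tray',T.mean(0),T.round(3).tolist())
# lining centroids by colour
h=cv2.cvtColor(c['image'],cv2.COLOR_BGR2HSV)
for n,lo,hi in(('g',50,75),('y',25,35),('r',0,5)):
    m=cv2.inRange(h,(lo,150,120),(hi,255,255)); m[:180]=0;m[265:]=0;m[:,:155]=0;m[:,245:]=0
    p=cv2.findNonZero(m)[:,0];q=p.mean(0);print(n,len(p),onz(c,*q,.004))
print(dep(c,320,210))
```

```text
plate [[0.6743, 0.0395, 0.006], [0.6815, -0.0644, 0.006], [0.5175, -0.0747, 0.006], [0.5094, 0.0294, 0.006]]
len 0.16476132650649028 w 0.1041747858302209 0.10434454244535486 ang 3.537106179947891
[ 0.5587511  -0.01900982  0.02      ]
[ 0.67092517 -0.01263191  0.02      ]
[ 0.66228376 -0.01177228  0.02      ]
[ 0.56989933 -0.0184374   0.02      ]
ang 3.254176759006406 0.11235523886337709
ang 4.126486871517136 0.09262455020592426
brass [ 0.44150196 -0.40352591  0.04      ] [ 0.44241945 -0.41541787  0.00391333]
blue [ 0.54293283 -0.41560812  0.04      ] [ 0.54731322 -0.42951431 -0.00099232]
black [ 0.55919403 -0.52156586  0.04      ] [ 0.56409567 -0.53890996 -0.00087628]
tray [0.50603261 0.27690161 0.02      ] [[0.596, 0.349, 0.02], [0.563, 0.173, 0.02], [0.416, 0.204, 0.02], [0.449, 0.381, 0.02]]
g 877 [0.5193312  0.33711232 0.004     ]
y 956 [0.50640006 0.28015969 0.004     ]
r 940 [0.49333242 0.22331536 0.004     ]
[ 0.53948556 -0.01880195  0.00493292]
```

Run:
```python
from h import *
c=snap('top'); f=lambda U,V,k,x,y:((U+.5)/k-.5+x,(V+.5)/k-.5+y)
for n,U,V in(('brass',443,343),('blue',460,136),('black',664,103)):
    u,v=f(U-365,V,5,390,180);p=onz(c,u,v,.04);print(n,p,dep(c,u,v),go(p[0],p[1],.20,np.radians(93.6)))
```

```text
brass [ 0.44298249 -0.2231666   0.04      ] [ 0.44307034 -0.2237764   0.03669906] (array([-49.14, -71.68,   5.65]), np.float64(-0.3936835505220704))
blue [ 0.54330425 -0.23351398  0.04      ] [ 0.54333682 -0.23357265  0.03969608] (array([-58.97, -69.4 ,   5.65]), np.float64(-0.3936835505220704))
black [ 0.55934269 -0.33503122  0.04      ] [ 0.55932219 -0.33498433  0.0401708 ] (array([-63.78, -78.48,   5.66]), np.float64(-0.3936835505220704))
```

```bash
python3 -m crank '[1,0,0,0,-0.13, 1,0,0,0,-0.13, 1,0,0,0,-0.13, 1,-4,-4,0,0, 1,-4,-4,0,0, 1,-4,-4,0,0, 1,-4,-4,0,0, 1,-4,-4,0,0, 1,-3,-4,0,0, 1,0,-4,0,0, 1,0,-4,0,0]' 30; python3 -m crank '[1,0,-4,0,0, 1,0,-4,0,0, 1,0,-4,0,0, 1,0,-4,0,0, 1,0,-4,0,0, 1,0,-4,0,0, 1,0,-4,0,0, 1,0,-4,0,0, 1,0,-4,0,0, 1,1,-4,0,0, 1,1,-4,0,0, 1,1,-4,0,0]'
python3 - <<'E'
from h import *
print(go(.443,-.223,.15,np.radians(93.6)))
E
```

```text
clock: 1.3
eef_pos: [0.436, 0.3285, 0.2559]
tool_rot: [0.09, -3.14, 0.001]
force: [-0.1, 0.6, -0.2]
finger_gap: 0.0855
finger_force: 0.0
clock: 2.5
eef_pos: [0.433, -0.1518, 0.2564]
tool_rot: [-0.093, 3.14, 0.0]
force: [0.9, 0.3, -0.5]
finger_gap: 0.0856
finger_force: 0.0
(array([-0.57, -7.17, 10.64]), np.float64(-0.003581584274502392))
```

```bash
python3 -m crank '[0.5,-0.3,-3.6,3,0, 0.5,-0.3,-3.5,3,0, 0.5,0,0,3,0, 0.5,0,0,2,0,0.5,0,0,0,0]'
python3 - <<'E'
from h import *
print(go(.443,-.223,.043)); c=snap('top','t1.png'); s=snap('side','s1.png')
a=c['image'][180:280,350:470];b=s['image'][200:390,210:450]
W=np.hstack([cv2.resize(a,(400,333),interpolation=3),cv2.resize(b,(400,333),interpolation=3)[:, :400]]);cv2.imwrite('pics/m1.png',W)
E
```

```text
clock: 3.0
eef_pos: [0.4417, -0.2202, 0.1437]
tool_rot: [0.092, -3.134, -0.003]
force: [-0.7, 0.5, -0.4]
finger_gap: 0.064
finger_force: 0.0
(array([-0.17, -0.31, 10.07]), None)
```

View pics/m1.png

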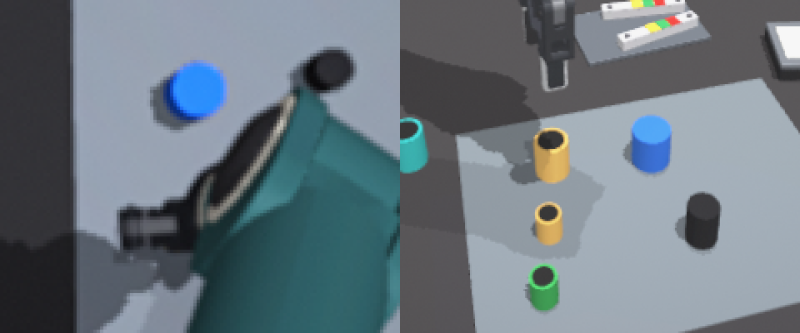

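The left crop shows the arm above brass. The right crop shows brass at (551,155) below the fingers, with the other samples unmoved.

```bash
python3 -m crank '[0.5,-0.2,-0.3,3,0, 0.5,0,0,3,0, 0.5,0,0,3,0, 0.5,0,0,1,0, 0.5,0,0,0,0, -1,0,0,0,0, -1,0,0,0,0, -1,0,0,0,0,-1,0,0,0,0,-1,0,0,0,0]' 30
python3 - <<'E'
from h import *
print(r.get_obs()['eef_pos'])
s=snap('side','s2.png'); b=s['image'][210:350,230:400];cv2.imwrite('pics/m2.png',cv2.resize(b,None,fx=3,fy=3,interpolation=3))
E
```

```text
clock: 4.1
eef_pos: [0.4472, -0.2242, 0.0482]
tool_rot: [-0.093, 3.137, -0.002]
force: [-1.6, 0.3, 5.6]
finger_gap: 0.0341
finger_force: 29.4
[ 0.44719868 -0.2242384   0.04815873]
```

View pics/m2.png

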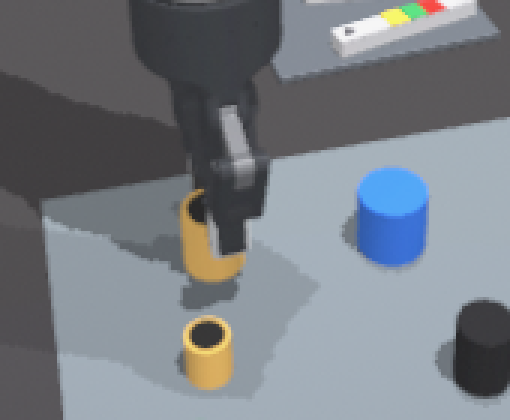

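The finger sits about 5 mm to the +x side of brass's axis at (213,235), so I'll re-centre and grip again.

```bash
python3 -m crank '[0.3,0,0,0,0,0.3,0,0,0,0,0.3,0.4,0,0.3,0, 0.3,0,0,0,0, 0.3,0,0,0,0, -1,0,0,0,0, -1,0,0,0,0, -1,0,0,0,0,-1,0,0,0,0]' 50; python3 -m crank '[-1,0,0,-2,0, -1,0,0,-2,0, -1,0,0,-2,0,-1,0,0,0,0,-1,0,0,0,0]'
python3 - <<'E'
from h import *
g=np.array([.6183,-.0158]);a=np.radians(3.6);x=np.array([np.cos(a),np.sin(a)])
p=g-.082*x;print(p,go(p[0],p[1],.105,np.radians(93.6)))
s=snap('side','s3.png'); b=s['image'][210:350,230:400];cv2.imwrite('pics/m3.png',cv2.resize(b,None,fx=3,fy=3,interpolation=3))
E
```

```text
clock: 5.05
eef_pos: [0.442, -0.2239, 0.0435]
tool_rot: [-0.093, 3.14, -0.0]
force: [-1.5, 0.3, 5.6]
finger_gap: 0.0332
finger_force: 49.5
clock: 5.55
eef_pos: [0.4419, -0.2236, 0.103]
tool_rot: [-0.093, 3.14, 0.0]
force: [-0.3, -0.5, -2.3]
finger_gap: 0.0336
finger_force: 49.9
[ 0.53646181 -0.02094882] (array([-10.64,  19.66,  -0.2 ]), np.float64(-0.003321901857950227))
```

View pics/m3.png

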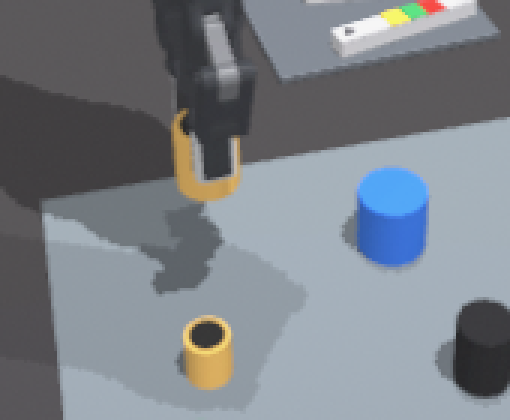

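Brass is held upright and centred. Next I set it on the apron.

```bash
python3 -m crank '[-1,-2,4,0,0, -1,-2,4,0,0, -1,-2,4,0,0, -1,-2,4,0,0, -1,-2.6,3.6,0,0, -1,0,0,0,0,-1,0,0,2,0,-1,0,0,2,0,-1,0,0,1,0,-1,0,0,0.2,0,-1,0,0,0,0]'
python3 - <<'E'
from h import *
print(go(.5365,-.0209,.0495)); c=snap('top','t4.png');s=snap('side','s4.png'); b=s['image'][160:260,280:440];a=c['image'][145:245,280:360];cv2.imwrite('pics/m4.png',np.hstack([cv2.resize(b,None,fx=3,fy=3,interpolation=3),cv2.resize(a,None,fx=3,fy=3,interpolation=3)]))
E
```

```text
clock: 6.7
eef_pos: [0.5358, -0.0224, 0.0509]
tool_rot: [0.092, -3.139, 0.0]
force: [0.0, 0.2, -0.8]
finger_gap: 0.0334
finger_force: 50.3
(array([-0.07,  0.15,  0.14]), None)
```

View pics/m4.png

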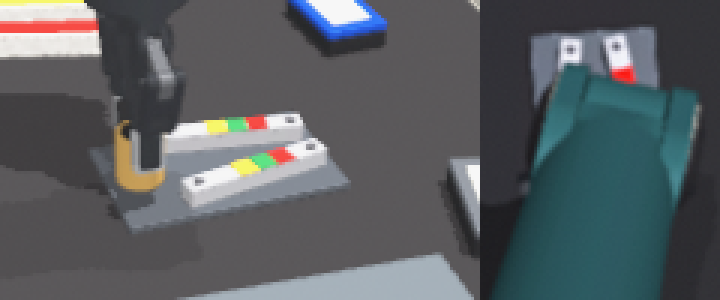

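Brass is over the apron at about (140,160) in the left crop. Now I lower it, regrip higher and slide.

```bash
python3 -m crank '[-1,0,0.15,0.15,0,-1,0,0,0,0,0.2,0,0,0,0,0.2,0,0,0,0,0.2,0,0,-0.6,0,0.2,0,0,0,0,-1,0,0,0,0,-1,0,0,0,0,-1,0,0,0,0,-1,0,0,0,0]' 25; python3 -m crank '[-1,-1,0,0,0,-1,-1,0,0,0,-1,-1,0,0,0,-1,0,0,0,0]';  python3 - <<'E'
from h import *
print(go(.6183,-.0158,.0555)); s=snap('side','s5.png'); b=s['image'][160:260,280:440];cv2.imwrite('pics/m5.png',cv2.resize(b,None,fx=4,fy=4,interpolation=3))
E
```

```text
clock: 7.8
eef_pos: [0.5363, -0.0203, 0.0562]
tool_rot: [-0.093, 3.14, 0.0]
force: [-1.0, 0.2, 6.1]
finger_gap: 0.0339
finger_force: 24.6
clock: 8.2
eef_pos: [0.5667, -0.0186, 0.0559]
tool_rot: [-0.093, 3.14, -0.0]
force: [-0.4, -0.6, 1.9]
finger_gap: 0.034
finger_force: 28.3
(array([-5.17, -0.02,  0.04]), None)
```

View pics/m5.png

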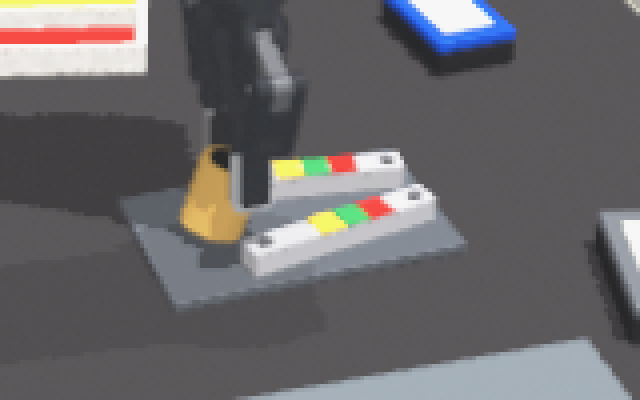

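Brass tilted backwards in the light grip, with its base dragging at (210,230). I'll release it so it settles upright, then push it in from behind with closed fingers.

```bash
python3 -m crank '[-1,0.4,0,0,0,-0.1,0.3,0,0,0,0.3,0,0,0,0,0.3,0,0,0,0,0.3,0,0,-3,0,0.3,0,0,-3,0,-1,3,0,0,0,-1,0,0,0,0,-1,0,0,0,0,-1,0,0,0,0]' 40;  python3 - <<'E'
from h import *
g=np.array([.6183,-.0158]);a=np.radians(3.6);x=np.array([np.cos(a),np.sin(a)])
p=g-.105*x;print(p,go(p[0],p[1],.037)); s=snap('side','s6.png'); b=s['image'][160:260,280:440];cv2.imwrite('pics/m6.png',cv2.resize(b,None,fx=4,fy=4,interpolation=3))
E
```

```text
clock: 9.25
eef_pos: [0.5296, -0.0207, 0.1157]
tool_rot: [-0.093, 3.14, -0.0]
force: [-0.6, -0.0, 1.0]
finger_gap: 0.0003
finger_force: 0.0
[ 0.51350719 -0.022393  ] (array([ 1.62, -0.07,  7.87]), None)
```

View pics/m6.png

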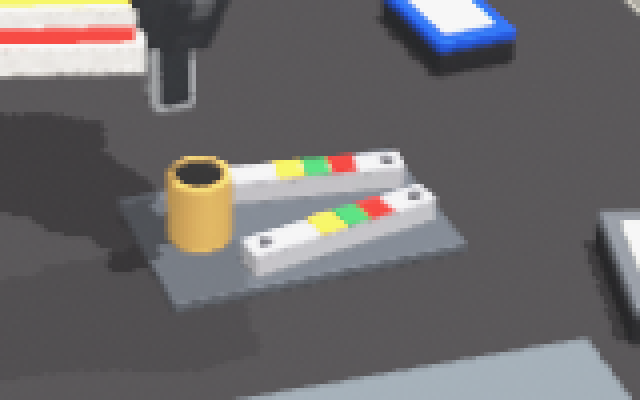

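Brass stands upright again, with its top at (200,172) in the crop.

```bash
cat >> h.py <<'E'
G=np.array([.6183,-.0158]);_a=np.radians(3.6);GX=np.array([np.cos(_a),np.sin(_a)]);GY=np.array([-GX[1],GX[0]])
def loc(p): d=np.array(p[:2])-G; return (d@GX*1000).round(1),(d@GY*1000).round(1)
E
python3 - <<'E'
from h import *
c=snap('side');u=(200.5)/4-.5+280;v=172.5/4-.5+160
p=onz(c,u,v,.046);print(p,loc(p)); q=G-.125*GX; print(go(*q,.037)); print(loc(r.get_obs()['eef_pos']))
E
```

```text
[ 0.54595656 -0.01877882  0.046     ] (np.float64(-72.4), np.float64(1.6))
(array([ 3.62, -0.07,  7.85]), None)
(np.float64(-88.8), np.float64(0.6))
```

```bash
python3 -m crank '[-1,3.6,0,0,0,-1,0,0,3,0,-1,0,0,3,0,-1,0,0,1.8,0,-1,0,0,0,0,-1,0,0,0,0]'; python3 -m crank '[-1,-1.5,0,0,0,-1,-1,0,0,0,-1,-1,0,0,0,-1,-1,0,0,0,-1,-1,0,0,0,-1,-1,0,0,0,-1,-1,0,0,0,-1,0,0,0,0]';python3 - <<'E'
from h import *
print(r.get_obs()['eef_pos'],loc(r.get_obs()['eef_pos']))
s=snap('side','s7.png'); b=s['image'][160:260,280:440];cv2.imwrite('pics/m7.png',cv2.resize(b,None,fx=4,fy=4,interpolation=3))
E
```

```text
clock: 9.95
eef_pos: [0.4934, -0.0232, 0.0376]
tool_rot: [0.092, -3.14, 0.0]
force: [-0.2, -0.1, -0.6]
finger_gap: 0.0002
finger_force: 0.0
clock: 10.75
eef_pos: [0.5701, -0.0184, 0.0379]
tool_rot: [-0.093, 3.138, -0.001]
force: [0.6, -0.1, 0.2]
finger_gap: -0.0001
finger_force: 0.0
[ 0.57011014 -0.01837805  0.0379253 ] (np.float64(-48.3), np.float64(0.5))
```

View pics/m7.png

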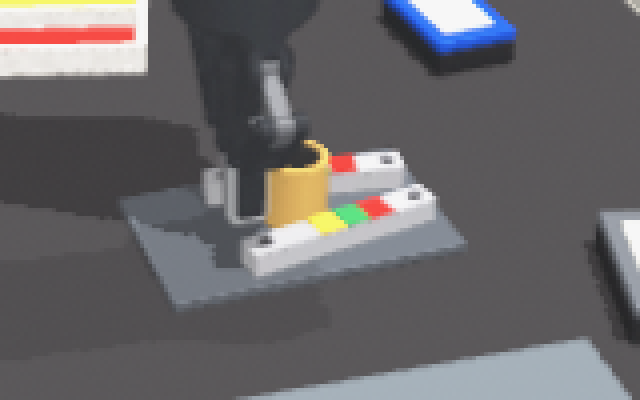

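Pushing works: brass is upright in the slot at (297,185), ahead of the fingers.

```bash
python3 -m crank '[-1,-0.7,0,0,0,-1,-0.6,0,0,0,-1,-0.4,0,0,0,-1,-0.3,0,0,0,-1,0,0,0,0]';python3 -m crank '[-1,-0.2,0,0,0,-1,-0.2,0,0,0,-1,-0.2,0,0,0,-1,0,0,0,0]';python3 -m crank '[-1,-0.2,0,0,0,-1,0,0,0,0]';python3 -c "
from h import *
print(loc(r.get_obs()['eef_pos']))"
```

```text
clock: 11.3
eef_pos: [0.5863, -0.0196, 0.0374]
tool_rot: [0.09, -3.136, 0.003]
force: [-5.7, -4.1, 3.1]
finger_gap: 0.0001
finger_force: 2.9
clock: 11.7
eef_pos: [0.5909, -0.0206, 0.0373]
tool_rot: [0.088, -3.133, 0.004]
force: [-9.2, -8.1, 5.8]
finger_gap: -0.0001
finger_force: 4.7
clock: 11.9
eef_pos: [0.5916, -0.0205, 0.0371]
tool_rot: [0.088, -3.131, 0.004]
force: [-12.1, -6.8, 8.3]
finger_gap: -0.0003
finger_force: 6.4
(np.float64(-26.9), np.float64(-3.1))
```

```bash
python3 -m crank '[-1,0.1,0.15,0,0,-1,-0.4,0.1,0,0,-1,-0.1,0,0,0,-1,0,0,0,0,-1,0,0,0,0]';python3 -c "
from h import *
print(loc(r.get_obs()['eef_pos']))";python3 -m crank '[-1,3,0,0,0,-1,2,0,0,0,-1,0,0,-4,0,-1,3,0,-4,0,-1,3,0,-2,0,-1,0,0,0,0]';python3 - <<'E'
from h import *
s=snap('side','s8.png'); t=snap('top','t8.png');b=s['image'][160:260,280:440];a=t['image'][145:225,285:355]
cv2.imwrite('pics/m8.png',np.hstack([cv2.resize(b,None,fx=3,fy=3,interpolation=3),cv2.resize(a,(263,300),interpolation=3)]))
print(r.get_obs()['eef_pos'])
E
```

```text
clock: 12.4
eef_pos: [0.5918, -0.0182, 0.0368]
tool_rot: [0.087, -3.123, 0.003]
force: [-22.2, -7.3, 17.0]
finger_gap: -0.0002
finger_force: 11.1
(np.float64(-26.6), np.float64(-0.7))
clock: 13.0
eef_pos: [0.4888, -0.0209, 0.1403]
tool_rot: [-0.091, 3.137, 0.002]
force: [0.1, 0.1, 0.2]
finger_gap: -0.0002
finger_force: 0.0
[ 0.49090432 -0.02032735  0.13863897]
```

View pics/m8.png

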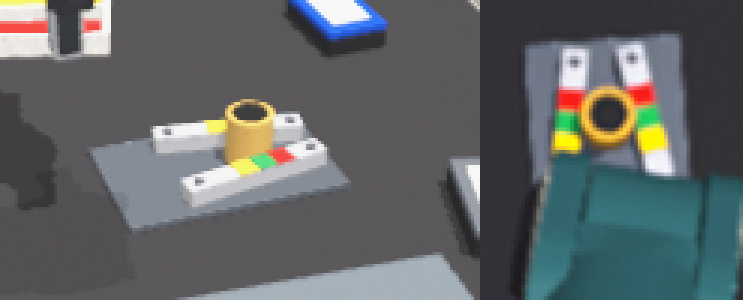

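Brass stands upright at the green band, its top at (250,112) in the side crop and (607,115) in the top crop.

Run:
```python
from h import *
t=snap('top');p=onz(t,318.8,175.7,.046);s=snap('side');q=onz(s,363.3,197.3,.046);print(p,loc(p),q,loc(q))
z=G+.004*GX;print(z,go(*z,.14),go(*z,.055))
L=np.array([.5193,.3371]);print('green',go(*L,.14))
```

```text
[ 0.61880822 -0.01540726  0.046     ] (np.float64(0.5), np.float64(0.4)) [ 0.62106906 -0.01760496  0.046     ] (np.float64(2.7), np.float64(-2.0))
[ 0.62229211 -0.01554884] (array([-13.14,  -0.3 ,  -0.24]), None) (array([-13.13,  -0.3 ,   8.26]), None)
green (array([-4.96, 35.52, -0.25]), None)
```

```bash
python3 -m crank '[0.4,-4.3,0,0,0,0.4,-4.3,-0.1,0,0,0.4,-4.3,-0.1,0,0,0.4,0,0,3,0,0.4,0,0,3,0,0.4,0,0,2.2,0,0.4,0,0,0,0,-1,0,0,0,0,-1,0,0,0,0,-1,0,0,0,0,-1,0,0,0,0]' 80; python3 -m crank '[-1,0,0,-0.5,0,-1,0,0,-1,0,-1,0,0,-2,0,-1,0,0,-3,0,-1,0,0,-2,0,-1,0,0,0,0]'
python3 - <<'E'
from h import *
print(go(.5193,.3371,.14)); s=snap('side')
h=cv2.cvtColor(s['image'],cv2.COLOR_BGR2HSV);m=cv2.inRange(h,(12,100,100),(24,255,255));m[:,:300]=0;m[220:]=0
q=cv2.findNonZero(m); print(None if q is None else (len(q),q[:,0].mean(0),cv2.boundingRect(m),cv2.minAreaRect(q)))
E
```

```text
clock: 14.3
eef_pos: [0.6199, -0.0168, 0.0571]
tool_rot: [-0.091, 3.137, -0.003]
force: [-0.2, -5.8, 0.8]
finger_gap: 0.0322
finger_force: 79.6
clock: 14.9
eef_pos: [0.6213, -0.0136, 0.145]
tool_rot: [-0.094, 3.133, 0.003]
force: [0.5, -0.5, -0.7]
finger_gap: 0.0318
finger_force: 81.2
(array([ 8.08, 35.62,  0.5 ]), None)
(252, array([361.51587302, 174.31349206]), (348, 157, 25, 57), ((360.3025817871094, 185.07083129882812), (21.88555908203125, 55.87116622924805), 5.042450904846191))
```

```bash
python3 -m crank '[-1,1,4,0,0,-1,1,4,0,0,-1,1,4,0,0,-1,1,4,0,0,-1,1,4,0,0,-1,1,4,0,0,-1,1,4,0,0,-1,1,4,0,0,-1,0.1,3.6,0,0,-1,0,0,0,0,-1,0,0,3,0]'; python3 -m crank '[-1,0,0,3,0,-1,0,0,2,0,-1,0,0,0.3,0,-1,0,0,0.2,0,-1,0,0,0,0]';  python3 - <<'E'
from h import *
print(go(.5193,.3371,.0555)); s=snap('side','s9.png');b=s['image'][120:200,235:345];t=snap('top','t9.png')['image'][145:270,140:270]
cv2.imwrite('pics/m9.png',np.hstack([cv2.resize(b,None,fx=4,fy=4,interpolation=3),cv2.resize(t,(333,320),interpolation=3)]))
E
```

```text
clock: 16.05
eef_pos: [0.5179, 0.3392, 0.1128]
tool_rot: [-0.099, 3.135, 0.007]
force: [0.9, -0.8, -0.7]
finger_gap: 0.0316
finger_force: 79.8
clock: 16.55
eef_pos: [0.5158, 0.335, 0.0553]
tool_rot: [0.093, -3.137, 0.001]
force: [0.9, 0.2, -1.3]
finger_gap: 0.0316
finger_force: 80.1
(array([-0.36,  0.19, -0.02]), None)
```

View pics/m9.png

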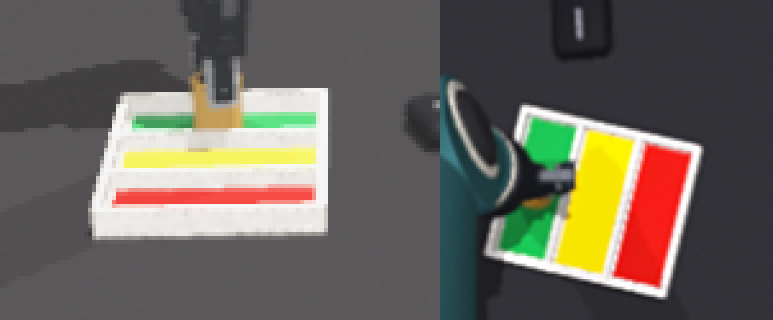

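Brass is held upright over the green bay at (218,105). I'll lower it to contact, release and go to black, with violet absent.

```bash
python3 -m crank '[-1,0,0.1,0.15,0,-1,0,0,0.15,0,-1,0,0,0,0]'; python3 -m crank '[0.1,0,0,0,0,0.1,0,0,0,0,0.4,0,0,0,0,0.4,0,0,-3,0,0.4,0,0,-4,0,0.4,0,0,-4,0,0.4,0,-1,0,0,0.4,0,-4,0,0,0.4,0,-4,0,0,0.4,0,-4,0,0]';  python3 - <<'E'
from h import *
t=snap('top');h=cv2.cvtColor(t['image'],cv2.COLOR_BGR2HSV);m=cv2.inRange(h,(12,100,120),(24,255,255));
m[:180]=0;m[265:]=0;m[:,:155]=0;m[:,245:]=0;q=cv2.findNonZero(m);e=cv2.minEnclosingCircle(q);print(e,onz(t,*e[0],.044))
m=cv2.inRange(t['image'],(0,0,0),(60,60,60));m[:190]=0;m[215:]=0;m[:,:436]=0;m[:,462:]=0;print('black',cv2.moments(m,True)['m00'],cv2.boundingRect(m))
print(go(.5593,-.335,.15))
E
```

```text
clock: 16.95
eef_pos: [0.517, 0.3357, 0.055]
tool_rot: [0.092, -3.139, 0.001]
force: [-6.3, -4.8, 18.5]
finger_gap: 0.0318
finger_force: 82.4
clock: 17.95
eef_pos: [0.5242, 0.2054, 0.1622]
tool_rot: [0.094, -3.14, 0.001]
force: [0.1, -0.7, -0.3]
finger_gap: 0.0595
finger_force: 0.0Traceback (most recent call last):
  File "<stdin>", line 3, in <module>
cv2.error: OpenCV(4.12.0) /io/opencv/modules/imgproc/src/shapedescr.cpp:201: error: (-215:Assertion failed) count >= 0 && (depth == CV_32F || depth == CV_32S) in function 'minEnclosingCircle'
```

```bash
python3 -m crank '[0.4,0,-4,0,0,0.4,0,-4,0,0,0.4,0,-4,0,0,0.4,0,-4,0,0,0.4,0,-4,0,0,0.4,0,-4,0,0,0.4,0,-4,0,0,0.4,0,-4,0,0,0.4,0,0,0,0]';  python3 - <<'E'
from h import *
t=snap('top','t10.png');h=cv2.cvtColor(t['image'],cv2.COLOR_BGR2HSV);m=cv2.inRange(h,(12,100,100),(24,255,255));
m[:180]=0;m[265:]=0;m[:,:155]=0;m[:,245:]=0;q=cv2.findNonZero(m);
if q is not None: e=cv2.minEnclosingCircle(q);print(e,onz(t,*e[0],.044))
m=cv2.inRange(t['image'],(0,0,0),(60,60,60));m[:190]=0;m[215:]=0;m[:,:436]=0;m[:,462:]=0;print('black',cv2.moments(m,True)['m00'],cv2.boundingRect(m))
m=cv2.inRange(h,(100,150,120),(115,255,255));m[:190]=0;m[270:]=0;m[:,:380]=0;m[:,480:]=0;print('blue',cv2.boundingRect(m))
print(go(.5593,-.335,.15))
E
```

```text
clock: 18.9
eef_pos: [0.5429, -0.1196, 0.1626]
tool_rot: [-0.078, 3.14, -0.006]
force: [-0.4, -0.5, -0.3]
finger_gap: 0.0602
finger_force: 0.0
((175.0, 217.57142639160156), 8.360600471496582) [0.51757956 0.33342598 0.044     ]
black 125.0 (441, 196, 14, 12)
blue (406, 200, 12, 16)
(array([ -0.47, -21.95,   1.26]), None)
```

```bash
python3 -m crank '[0.3,0,-4,0,0,0.3,0,-4,0,0,0.3,-0.1,-4,0,0,0.3,-0.2,-4,0,0,0.3,-0.2,-4,0,0,0.3,0,-2,0,0,0.3,0,0,0,0,0.3,0,0,0,0]';  python3 - <<'E'
from h import *
print(go(.5593,-.335,.045,np.radians(93.6)))
s=snap('side','s10.png')
m=cv2.inRange(s['image'],(0,0,0),(50,50,50));m[:300]=0;m[345:]=0;m[:,:375]=0;m[:,410:]=0;x,y,w,h=cv2.boundingRect(m);print(x,y,w,h,onz(s,x+w/2-.5,y+4,.04))
E
```

```text
clock: 19.75
eef_pos: [0.5617, -0.3301, 0.1618]
tool_rot: [0.095, -3.139, -0.003]
force: [-0.3, 0.1, -0.0]
finger_gap: 0.0555
finger_force: 0.0
(array([ 0.26, -0.49, 11.68]), np.float64(-0.002574902764550746))
382 312 19 30 [ 0.55926929 -0.3372892   0.04      ]
```

```bash
python3 -m crank '[0.3,0.2,-0.5,3,0,0.3,0,0,3,0,0.3,0,0,3,0,0.3,0,0,2.7,0,0.3,0,0,0,0,0.3,0,0,0,0,-1,0,0,0,0,-1,0,0,0,0,-1,0,0,0,0,-1,0,0,0,0]' 50;  python3 -m crank '[-1,0,0,-2,0,-1,0,0,-3,0,-1,0,0,-1,0,-1,0,0,0,0,-1,0,0,0,0]'
python3 - <<'E'
from h import *
q=G-.08*GX;print(go(*q,.105))
s=snap('side','s11.png')
m=cv2.inRange(s['image'],(0,0,0),(50,50,50));m[345:]=0;m[:230]=0;m[:,:360]=0;m[:,420:]=0;print(cv2.boundingRect(m))
E
```

```text
clock: 20.8
eef_pos: [0.5612, -0.3375, 0.048]
tool_rot: [-0.093, 3.137, -0.002]
force: [-0.3, -0.2, 7.1]
finger_gap: 0.028
finger_force: 49.4
clock: 21.3
eef_pos: [0.5595, -0.3367, 0.1052]
tool_rot: [0.093, -3.14, -0.001]
force: [0.3, 0.3, -0.9]
finger_gap: 0.0279
finger_force: 49.4
(array([ 0.23, 31.65,  0.05]), None)
(382, 280, 19, 35)
```

```bash
python3 -m crank '[-1,0,4,0,0,-1,0,4,0,0,-1,0,4,0,0,-1,0,4,0,0,-1,0,4,0,0,-1,0,4,0,0,-1,0.1,4,0,0,-1,0.1,3.6,0,0,-1,0,0,0,0,-1,0,0,0,0]'; python3 -m crank '[-1,0,0,2.5,0,-1,0,0,2,0,-1,0,0,0.5,0,-1,0,0,0.2,0,-1,0,0,0,0]'
python3 - <<'E'
from h import *
q=G-.08*GX;print(go(*q,.05))
E
```

```text
clock: 22.35
eef_pos: [0.5385, -0.0208, 0.1048]
tool_rot: [0.097, -3.138, 0.0]
force: [-0.1, 0.2, -0.4]
finger_gap: 0.028
finger_force: 49.5
clock: 22.85
eef_pos: [0.5377, -0.0236, 0.0541]
tool_rot: [0.089, -3.137, -0.0]
force: [-4.7, -0.6, 6.8]
finger_gap: 0.0279
finger_force: 50.4
(array([-0.1 ,  0.27,  0.41]), None)
```

```bash
python3 -m crank '[0.1,0,0,0,0,0.2,0,0,0,0,0.2,0,0,0,0,0.2,0,0,-3,0,0.2,0,0,-4,0,-1,3,0.1,0,0,-1,1.2,0,0,0,-1,0,0,0,0,-1,0,0,0,0]' 40
python3 - <<'E'
from h import *
s=snap('side','s12.png');b=s['image'][160:260,280:440];cv2.imwrite('pics/m12.png',cv2.resize(b,None,fx=4,fy=4,interpolation=3))
m=cv2.inRange(s['image'],(0,0,0),(45,45,45));m[:195]=0;m[230:]=0;m[:,:310]=0;m[:,350:]=0
n,l,st,ce=cv2.connectedComponentsWithStats(m);print(st[1:])
q=G-.122*GX;print(go(*q,.037))
E
```

```text
clock: 23.75
eef_pos: [0.4976, -0.0231, 0.1235]
tool_rot: [-0.093, 3.14, -0.0]
force: [0.7, -0.8, -0.3]
finger_gap: -0.0
finger_force: 0.0
[[320 208   4  15  29]]
(array([ 0.14, -0.02,  8.64]), None)
```

View pics/m12.png

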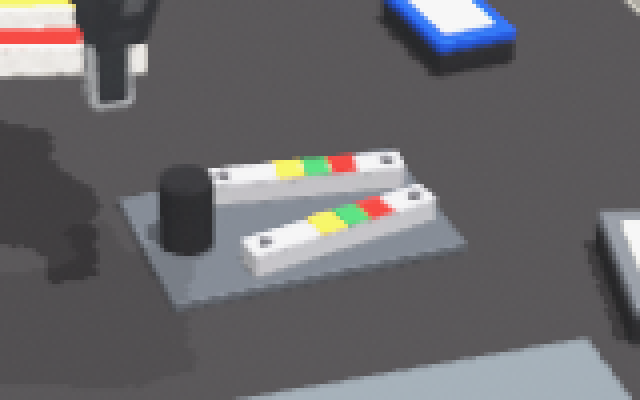

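Black stands upright on the apron, with its top at (187,178) in the crop.

```bash
python3 - <<'E'
from h import *
s=snap('side');p=onz(s,326.4,204.1,.046);print(p,loc(p),loc(r.get_obs()['eef_pos']))
E
python3 -m crank '[-1,0.4,0,0,0,-1,0,0,3,0,-1,0,0,3,0,-1,0,0,2.6,0,-1,0,0,0,0,-1,0,0,0,0]'; python3 -m crank '[-1,-1.5,0,0,0,-1,-1,0,0,0,-1,-1,0,0,0,-1,-1,0,0,0,-1,-1,0,0,0,-1,-1,0,0,0,-1,-1,0,0,0,-1,0,0,0,0]';python3 - <<'E'
from h import *
print(r.get_obs()['eef_pos'],loc(r.get_obs()['eef_pos']))
E
```

```text
[ 0.53800544 -0.02253691  0.046     ] (np.float64(-80.6), np.float64(-1.7)) (np.float64(-120.6), np.float64(0.2))
clock: 24.45
eef_pos: [0.4931, -0.0238, 0.0377]
tool_rot: [0.092, -3.139, 0.001]
force: [-0.2, 0.1, -0.1]
finger_gap: 0.0
finger_force: 0.0
clock: 25.25
eef_pos: [0.5698, -0.0189, 0.0379]
tool_rot: [-0.094, 3.138, -0.0]
force: [-0.9, -0.3, -0.5]
finger_gap: 0.0004
finger_force: 0.0
[ 0.56980321 -0.01887736  0.03788057] (np.float64(-48.6), np.float64(-0.0))
```

```bash
python3 -m crank '[-1,-1,0,0,0,-1,-1,0,0,0,-1,-0.7,0,0,0,-1,-0.4,0,0,0,-1,-0.3,0,0,0,-1,0,0,0,0]';python3 -c "
from h import *
print(loc(r.get_obs()['eef_pos']))";python3 -m crank '[-1,-0.2,0,0,0,-1,-0.2,0,0,0,-1,-0.2,0,0,0,-1,0,0,0,0]';python3 -c "
from h import *
print(loc(r.get_obs()['eef_pos']))"
```

```text
clock: 25.85
eef_pos: [0.6021, -0.017, 0.0377]
tool_rot: [0.093, -3.14, -0.0]
force: [0.0, -0.3, -0.0]
finger_gap: -0.0002
finger_force: 0.0
(np.float64(-16.2), np.float64(-0.1))
clock: 26.25
eef_pos: [0.6068, -0.0155, 0.0376]
tool_rot: [0.094, -3.137, -0.003]
force: [-3.3, 3.4, 3.2]
finger_gap: -0.0005
finger_force: 1.9
(np.float64(-11.4), np.float64(1.0))
```

```bash
python3 -m crank '[-1,-0.2,-0.1,0,0,-1,-0.2,0,0,0,-1,0,0,0,0,-1,0,0,0,0]';python3 -m crank '[-1,-0.3,-0.1,0,0,-1,-0.2,0,0,0,-1,0,0,0,0,-1,0,0,0,0]';python3 -c "
from h import *
print(loc(r.get_obs()['eef_pos']))"
```

```text
clock: 26.65
eef_pos: [0.6091, -0.0166, 0.0373]
tool_rot: [0.093, -3.134, -0.003]
force: [-9.9, 2.6, 6.0]
finger_gap: -0.0001
finger_force: 4.6
clock: 27.05
eef_pos: [0.6097, -0.017, 0.0369]
tool_rot: [0.093, -3.124, -0.006]
force: [-21.6, 3.9, 18.5]
finger_gap: -0.0004
finger_force: 11.0
(np.float64(-8.7), np.float64(-0.6))
```

```bash
python3 -m crank '[-1,1.5,0,0,0,-1,3,0,0,0,-1,3,0,0,0,-1,2,0,-4,0,-1,3,0,-4,0,-1,0,0,-2,0,-1,0,0,0,0]';python3 - <<'E'
from h import *
s=snap('side','s13.png');t=snap('top','t13.png')
m=cv2.inRange(s['image'],(0,0,0),(45,45,45));m[:175]=0;m[222:]=0;m[:,:350]=0;m[:,400:]=0
n,l,st,ce=cv2.connectedComponentsWithStats(m);st=st[1:];print(st)
x,y,w,h,_=st[st[:,4].argmax()]
p=onz(s,x+w/2-.5,y+3.5,.046);print(loc(p))
m=cv2.inRange(t['image'],(0,0,0),(45,45,45));m[:157]=0;m[200:]=0;m[:,:309]=0;m[:,332:]=0
n,l,st,ce=cv2.connectedComponentsWithStats(m);print(st[1:],ce[1:],[loc(onz(t,*q,.04)) for q in ce[1:]])
z=G+.017*GX;print(go(*z,.055))
E
```

```text
clock: 27.75
eef_pos: [0.4947, -0.026, 0.141]
tool_rot: [-0.091, 3.132, 0.001]
force: [-0.1, -0.5, -0.8]
finger_gap: -0.0001
finger_force: 0.0
[[387 175   3   3   6]
 [363 199   4  13  29]]
(np.float64(-2.7), np.float64(-22.1))
[[313 165  11  13  58]] [[317.63793103 171.34482759]] [(np.float64(12.4), np.float64(2.3))]
(array([-14.21,   0.24,   8.37]), None)
```

```bash
python3 -m crank '[0.3,-4.7,0.1,0,0,0.3,-4.7,0.1,0,0,0.3,-4.7,0,0,0,0.3,0,0,3,0,0.3,0,0,3,0,0.3,0,0,2.2,0,0.3,0,0,0,0,-1,0,0,0,0,-1,0,0,0,0,-1,0,0,0,0,-1,0,0,0,0]' 80; python3 -m crank '[-1,0,0,-0.5,0,-1,0,0,-1,0,-1,0,0,-2,0,-1,0,0,-3,0,-1,0,0,-2,0,-1,0,0,0,0]'
python3 - <<'E'
from h import *
print(go(.4933,.2233,.14)); s=snap('side','s14.png')
m=cv2.inRange(s['image'],(0,0,0),(45,45,45));m[:175]=0;m[222:]=0;m[:,:340]=0;m[:,400:]=0
n,l,st,ce=cv2.connectedComponentsWithStats(m);print(st[1:])
E
```

```text
clock: 28.95
eef_pos: [0.6337, -0.0163, 0.057]
tool_rot: [-0.092, 3.138, -0.002]
force: [1.1, -3.8, 0.4]
finger_gap: 0.0264
finger_force: 79.0
clock: 29.55
eef_pos: [0.6353, -0.0138, 0.1452]
tool_rot: [-0.094, 3.133, 0.003]
force: [1.1, -0.8, 0.1]
finger_gap: 0.0268
finger_force: 79.6
(array([12.75, 24.53,  0.47]), None)
[[365 175   9   4  29]
 [376 175   1   1   1]
 [387 175   3   3   6]]
```

```bash
python3 -m crank '[-1,1.8,3.5,0,0,-1,1.8,3.5,0,0,-1,1.8,3.5,0,0,-1,1.8,3.5,0,0,-1,1.8,3.5,0,0,-1,1.8,3.5,0,0,-1,1.9,3.5,0,0,-1,0,0,0,0,-1,0,0,3,0,-1,0,0,3,0,-1,0,0,2,0]'; python3 -m crank '[-1,0,0,0.5,0,-1,0,0,0.2,0,-1,0,0,0,0,-1,0,0,0,0]';  python3 -c "
from h import *
print(go(.4933,.2233,.055))"
```

```text
clock: 30.7
eef_pos: [0.4903, 0.2216, 0.0586]
tool_rot: [0.093, -3.137, 0.001]
force: [-0.5, 0.7, -0.6]
finger_gap: 0.027
finger_force: 79.6
clock: 31.1
eef_pos: [0.4899, 0.2211, 0.0549]
tool_rot: [0.092, -3.135, 0.0]
force: [-8.2, -3.2, 16.9]
finger_gap: 0.027
finger_force: 81.9
(array([-0.35,  0.2 , -0.01]), None)
```

Contact with the floor, so I release and return to blue.

```bash
python3 -m crank '[0.1,0,0,0,0,0.1,0,0,0,0,0.4,0,0,0,0,0.4,0,0,-3,0,0.4,0,0,-4,0,0.4,0,0,-3,0,0.5,0,-4,0,0,0.5,0,-4,0,0,0.5,0,-4,0,0,0.5,0,-4,0,0,0.5,0,-4,0,0,0.5,0,-4,0,0]'; python3 -m crank '[0.5,0,-4,0,0,0.5,0,-4,0,0,0.5,0,0,0,0,0.5,0,0,0,0]'
python3 - <<'E'
from h import *
t=snap('top','t15.png');h=cv2.cvtColor(t['image'],cv2.COLOR_BGR2HSV)
def roi(m,u0,u1,v0,v1):
    k=np.zeros_like(m);k[v0:v1,u0:u1]=m[v0:v1,u0:u1];return cv2.connectedComponentsWithStats(k)
n,l,st,ce=roi(cv2.inRange(t['image'],(0,0,0),(60,60,60)),160,240,195,255);print('dark',st[1:],ce[1:],[onz(t,*c,.04) for c in ce[1:]])
n,l,st,ce=roi(cv2.inRange(h,(100,150,120),(115,255,255)),360,500,130,330);print('blue',st[1:],[onz(t,*c,.04) for c in ce[1:]])
print(go(.5433,-.2335,.15))
E
```

```text
clock: 32.3
eef_pos: [0.5058, -0.0192, 0.1538]
tool_rot: [-0.093, 3.14, 0.0]
force: [0.7, -0.3, -0.3]
finger_gap: 0.0643
finger_force: 0.0
clock: 32.7
eef_pos: [0.5103, -0.0985, 0.1536]
tool_rot: [0.089, -3.14, -0.0]
force: [-0.3, 0.0, -0.6]
finger_gap: 0.0643
finger_force: 0.0
dark [[160 195   8  32 149]
 [218 195  22   5  64]
 [170 214   8   8  53]
 [231 220   9  35 171]
 [215 224  13  11 105]
 [160 247  33   8 153]] [[162.42281879 205.87248322]
 [231.515625   196.296875  ]
 [173.18867925 217.56603774]
 [236.40350877 242.19298246]
 [220.98095238 228.9047619 ]
 [171.32679739 251.61437908]] [array([0.54660241, 0.36658938, 0.04      ]), array([0.56971628, 0.19657083, 0.04      ]), array([0.51793952, 0.33897213, 0.04      ]), array([0.45842634, 0.18321164, 0.04      ]), array([0.49043633, 0.22103636, 0.04      ]), array([0.43527423, 0.34165763, 0.04      ])]
blue [[404 199  14  17 176]] [array([ 0.54257252, -0.23702049,  0.04      ])]
(array([ -2.48, -13.81,   0.34]), None)
```

```bash
python3 -m crank '[0.5,-0.8,-4,0,0,0.5,-0.8,-4,0,0,0.5,-0.8,-4,0,0,0.5,0,-1.9,0,0,0.5,0,0,3,0,0.5,0,0,0,0,0.5,0,0,0,0]'
python3 - <<'E'
from h import *
print(go(.543,-.235,.046,np.radians(93.6)))
s=snap('side');h=cv2.cvtColor(s['image'],cv2.COLOR_BGR2HSV);m=cv2.inRange(h,(100,150,60),(118,255,255));m[:260]=0;m[310:]=0;m[:,:330]=0;m[:,400:]=0;x,y,w,hh=cv2.boundingRect(m);print(x,y,w,hh,onz(s,x+w/2-.5,y+6,.04))
E
```

```text
clock: 33.45
eef_pos: [0.5427, -0.2328, 0.1233]
tool_rot: [0.097, -3.138, -0.002]
force: [0.4, 0.6, -0.0]
finger_gap: 0.0638
finger_force: 0.0
(array([-0.03, -0.23,  7.73]), np.float64(-0.0011153659269267369))
349 266 23 32 [ 0.54419383 -0.23407719  0.04      ]
```

```bash
python3 -m crank '[0.5,-0.1,-0.1,3,0,0.5,0,0,3,0,0.5,0,0,1.8,0,0.5,0,0,0,0,0.5,0,0,0,0,-1,0,0,0,0,-1,0,0,0,0,-1,0,0,0,0,-1,0,0,0,0]' 50;  python3 -m crank '[-1,0,0,-2,0,-1,0,0,-3,0,-1,0,0,-1,0,-1,0,0,0,0,-1,0,0,0,0]'
python3 - <<'E'
from h import *
q=G-.08*GX;print(go(*q,.105))
s=snap('side');h=cv2.cvtColor(s['image'],cv2.COLOR_BGR2HSV);m=cv2.inRange(h,(100,150,60),(118,255,255));m[:220]=0;m[310:]=0;m[:,:330]=0;m[:,400:]=0;print(cv2.boundingRect(m))
E
```

```text
clock: 34.4
eef_pos: [0.545, -0.2361, 0.0478]
tool_rot: [-0.093, 3.137, -0.001]
force: [-0.6, 0.2, 5.9]
finger_gap: 0.0384
finger_force: 49.7
clock: 34.9
eef_pos: [0.5436, -0.2354, 0.1055]
tool_rot: [0.093, -3.14, -0.001]
force: [0.8, 0.4, -1.5]
finger_gap: 0.038
finger_force: 50.3
(array([-0.76, 21.45,  0.06]), None)
(349, 239, 23, 33)
```

```bash
python3 -m crank '[-1,0,4,0,0,-1,0,4,0,0,-1,0,4,0,0,-1,-0.4,4,0,0,-1,-0.4,4,0,0,-1,0,1.6,0,0,-1,0,0,0,0,-1,0,0,2.5,0,-1,0,0,2,0,-1,0,0,0.5,0,-1,0,0,0.2,0,-1,0,0,0,0]'
python3 - <<'E'
from h import *
print(loc(r.get_obs()['eef_pos']))
E
python3 -m crank '[0.1,0,0,0,0,0.3,0,0,0,0,0.3,0,0,0,0,0.3,0,0,-3,0,0.3,0,0,-4,0,-1,3,0.1,0,0,-1,2,0,0,0,-1,0,0,0,0,-1,0,0,0,0]' 40
python3 - <<'E'
from h import *
s=snap('side','s16.png');h=cv2.cvtColor(s['image'],cv2.COLOR_BGR2HSV);m=cv2.inRange(h,(100,150,60),(118,255,255));m[:190]=0;m[240:]=0;m[:,:310]=0;m[:,400:]=0;x,y,w,hh=cv2.boundingRect(m);print(x,y,w,hh,loc(onz(s,x+w/2-.5,y+4.5,.046)))
print(loc(r.get_obs()['eef_pos']),go(*(G-.128*GX),.037))
E
```

```text
clock: 36.15
eef_pos: [0.5372, -0.0214, 0.054]
tool_rot: [0.089, -3.136, -0.001]
force: [-5.4, -0.3, 6.9]
finger_gap: 0.0383
finger_force: 51.3
(np.float64(-81.3), np.float64(-0.5))
clock: 37.05
eef_pos: [0.4896, -0.0217, 0.1241]
tool_rot: [-0.093, 3.139, 0.0]
force: [0.8, 0.0, -0.2]
finger_gap: 0.0001
finger_force: 0.0
317 199 18 26 (np.float64(-81.7), np.float64(1.2))
(np.float64(-128.3), np.float64(2.2)) (array([-0.02, -0.22,  8.71]), None)
```

```bash
python3 -m crank '[-1,0.2,-0.2,3,0,-1,0,0,3,0,-1,0,0,2.6,0,-1,0,0,0,0,-1,0,0,0,0]'; python3 -m crank '[-1,-1,0,0,0,-1,-1,0,0,0,-1,-1,0,0,0,-1,-1,0,0,0,-1,-1,0,0,0,-1,-1,0,0,0,-1,-0.7,0,0,0,-1,-0.5,0,0,0,-1,-0.4,0,0,0,-1,0,0,0,0]';python3 -c "
from h import *
print(loc(r.get_obs()['eef_pos']))"
```

```text
clock: 37.6
eef_pos: [0.4877, -0.0243, 0.0377]
tool_rot: [0.092, -3.14, 0.001]
force: [0.3, 0.4, -0.4]
finger_gap: -0.0001
finger_force: 0.0
clock: 38.6
eef_pos: [0.5636, -0.0193, 0.0377]
tool_rot: [-0.093, 3.14, -0.0]
force: [0.0, -0.6, -0.8]
finger_gap: 0.0003
finger_force: 0.0
(np.float64(-54.9), np.float64(-0.1))
```

```bash
python3 -m crank '[-1,-0.3,0,0,0,-1,-0.3,0,0,0,-1,-0.2,0,0,0,-1,0,0,0,0,-1,0,0,0,0]';python3 -c "
from h import *
print(loc(r.get_obs()['eef_pos']))"
```

```text
clock: 39.1
eef_pos: [0.571, -0.0192, 0.0377]
tool_rot: [-0.092, 3.14, -0.0]
force: [-0.3, -1.0, -0.2]
finger_gap: 0.0003
finger_force: 0.6
(np.float64(-47.4), np.float64(-0.4))
```

```bash
python3 -m crank '[-1,-0.2,0,0,0,-1,-0.2,0,0,0,-1,-0.2,0,0,0,-1,0,0,0,0]';python3 -m crank '[-1,-0.2,0,0,0,-1,-0.2,0,0,0,-1,0,0,0,0,-1,0,0,0,0]';python3 -c "
from h import *
print(loc(r.get_obs()['eef_pos']))"
```

```text
clock: 39.5
eef_pos: [0.5735, -0.0191, 0.0374]
tool_rot: [0.092, -3.133, -0.001]
force: [-11.3, -3.8, 8.8]
finger_gap: 0.0004
finger_force: 6.1
clock: 39.9
eef_pos: [0.5739, -0.0191, 0.037]
tool_rot: [0.091, -3.125, -0.003]
force: [-20.6, -3.3, 16.8]
finger_gap: -0.0003
finger_force: 10.6
(np.float64(-44.5), np.float64(-0.5))
```

```bash
python3 -m crank '[-1,1.5,0,0,0,-1,3,0,0,0,-1,2,0,-3,0,-1,1,0,-4,0,-1,0,0,-3,0,-1,0,0,0,0]';python3 - <<'E'
from h import *
s=snap('side','s17.png');h=cv2.cvtColor(s['image'],cv2.COLOR_BGR2HSV);m=cv2.inRange(h,(100,150,60),(118,255,255));m[:180]=0;m[240:]=0;m[:,:310]=0;m[:,375:]=0;x,y,w,hh=cv2.boundingRect(m);print(x,y,w,hh,loc(onz(s,x+w/2-.5,y+4.5,.046)))
z=G-.012*GX;print(go(*z,.056))
E
```

```text
clock: 40.5
eef_pos: [0.5096, -0.022, 0.1419]
tool_rot: [-0.094, 3.13, 0.003]
force: [0.0, -0.2, -0.3]
finger_gap: 0.0002
finger_force: 0.0
347 194 18 23 (np.float64(-14.9), np.float64(-1.0))
(array([-9.74, -0.08,  8.47]), None)
```

```bash
python3 -m crank '[0.5,-3.2,0,0,0,0.5,-3.2,0,0,0,0.5,-3.2,0,0,0,0.5,0,0,0,0,0.5,0,0,3,0,0.5,0,0,3,0,0.5,0,0,2.2,0,0.5,0,0,0,0,-1,0,0,0,0,-1,0,0,0,0,-1,0,0,0,0,-1,0,0,0,0]' 80; python3 -m crank '[-1,0,0,-0.5,0,-1,0,0,-1,0,-1,0,0,-2,0,-1,0,0,-3,0,-1,0,0,-2,0,-1,0,0,0,0]'
python3 - <<'E'
from h import *
print(go(.5064,.2802,.14))
E
```

```text
clock: 41.75
eef_pos: [0.6026, -0.0184, 0.0573]
tool_rot: [-0.091, 3.138, -0.002]
force: [-2.1, -4.5, 7.1]
finger_gap: 0.037
finger_force: 80.5
clock: 42.35
eef_pos: [0.6043, -0.0156, 0.1443]
tool_rot: [-0.095, 3.134, 0.003]
force: [-0.2, -0.8, -1.1]
finger_gap: 0.0365
finger_force: 81.7
(array([ 7.99, 30.11,  0.44]), None)
```

```bash
python3 -m crank '[-1,0.5,3.6,0,0,-1,0.5,3.6,0,0,-1,0.5,3.6,0,0,-1,0.5,3.6,0,0,-1,0.5,3.6,0,0,-1,0.5,3.6,0,0,-1,0.5,3.6,0,0,-1,0.5,3.7,0,0,-1,0,0,0,0.144,-1,0,0,0,0.144,-1,0,0,0,0,-1,0,0,0,0]'
python3 - <<'E'
from h import *
print(go(.5474,.2708,.0555,np.radians(77.1)))
s=snap('side','s18.png');t=snap('top','t18.png');b=s['image'][90:190,225:345];a=t['image'][150:270,140:270]
cv2.imwrite('pics/m18.png',np.hstack([cv2.resize(b,(432,360),interpolation=3),cv2.resize(a,(360,360),interpolation=3)]))
E
```

```text
clock: 43.55
eef_pos: [0.5443, 0.2696, 0.1403]
tool_rot: [-0.352, -3.121, 0.0]
force: [-0.4, 0.1, -0.9]
finger_gap: 0.037
finger_force: 81.7
(array([-0.28,  0.19,  8.48]), np.float64(0.0002799747517239215))
```

View pics/m18.png

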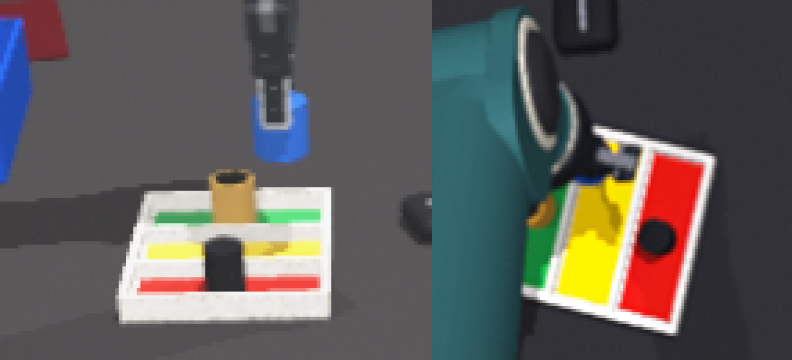

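Brass is at (232,195) in green and black at (224,262) in red, both upright. Blue hangs over the far end of the yellow bay, so I lower it.

```bash
python3 -m crank '[-1,0,0.2,3,0,-1,0,0,3,0,-1,0,0,1.6,0,-1,0,0,0.4,0,-1,0,0,0,0]'; python3 -m crank '[-1,0,0,0.3,0,-1,0,0,0,0,-1,0,0,0,0]'
```

```text
clock: 44.15
eef_pos: [0.5456, 0.2707, 0.0607]
tool_rot: [-0.359, -3.121, 0.0]
force: [-0.3, 0.3, -0.3]
finger_gap: 0.0369
finger_force: 81.7
clock: 44.45
eef_pos: [0.5458, 0.2714, 0.0586]
tool_rot: [0.358, 3.12, 0.002]
force: [0.2, 0.9, -1.1]
finger_gap: 0.0368
finger_force: 81.7
```

```bash
python3 -m crank '[-1,0,0,0.3,0,-1,0,0,0,0,-1,0,0,0,0]'; python3 -m crank '[-1,0,0,0.2,0,-1,0,0,0,0]'
```

```text
clock: 44.75
eef_pos: [0.5459, 0.2715, 0.0553]
tool_rot: [0.358, 3.12, 0.002]
force: [-1.0, 1.2, 2.7]
finger_gap: 0.0372
finger_force: 82.3
clock: 44.95
eef_pos: [0.5459, 0.2715, 0.0552]
tool_rot: [0.358, 3.121, 0.003]
force: [-5.2, -1.3, 19.5]
finger_gap: 0.0369
finger_force: 84.1
```

```bash
python3 -m crank '[-0.05,0,0,0,0,0.05,0,0,0,0,0.15,0,0,0,0,0.15,0,0,0,0,0.15,0,0,-3,0,0.15,0,0,-4,0,0.15,0,0,-4,0,0.15,0,-4,0,0,0.15,0,-4,0,0,0.15,0,-4,0,0,0.15,0,-4,0,0,0.15,0,-4,0,0]';python3 -m crank '[0.15,0,-4,0,0,0.15,0,-4,0,0,0.15,0,0,0,0,0.15,0,0,0,0,0.15,0,0,0,0]'
python3 - <<'E'
from h import *
t=snap('top','t19.png');s=snap('side','s19.png');L=dict(g=(.5193,.3371),y=(.5064,.2802),r=(.4933,.2233));a=np.radians(-12.9);X=np.array([np.cos(a),np.sin(a)]);Y=np.array([-X[1],X[0]])
h=cv2.cvtColor(t['image'],cv2.COLOR_BGR2HSV)
def lo(p,k): d=p[:2]-L[k];return (d@X*1e3).round(1),(d@Y*1e3).round(1),p[2].round(3)
for nm,k,m in(('blue','y',cv2.inRange(h,(100,150,120),(115,255,255))),('dark','r',cv2.inRange(t['image'],(0,0,0),(60,60,60))),('dark','g',cv2.inRange(t['image'],(0,0,0),(60,60,60)))):
    M=np.zeros_like(m);M[195 if nm=='dark' else 185:250,167:232]=m[195 if nm=='dark' else 185:250,167:232]
    n,l,st,ce=cv2.connectedComponentsWithStats(M)
    for i in range(1,n):
        if st[i,4]>30: print(nm,k,st[i],lo(onz(t,*ce[i],.044),k),dep(t,*ce[i].round())[2])
h=cv2.cvtColor(s['image'],cv2.COLOR_BGR2HSV);m=cv2.inRange(h,(100,150,60),(118,255,255));m[:100]=0;m[190:]=0;m[:,:260]=0;m[:,330:]=0;print('side blue',cv2.boundingRect(m))
m=cv2.inRange(h,(12,80,80),(23,255,255));m[:100]=0;m[190:]=0;m[:,:260]=0;m[:,330:]=0;print('side brass',cv2.boundingRect(m))
o=r.get_obs();print(o['eef_pos'],o['finger_gap'])
E
```

```text
clock: 46.15
eef_pos: [0.4994, 0.0748, 0.1627]
tool_rot: [0.358, 3.121, -0.0]
force: [0.0, -0.1, 0.5]
finger_gap: 0.0491
finger_force: 0.0
clock: 46.65
eef_pos: [0.4822, -0.0007, 0.1627]
tool_rot: [0.357, 3.121, 0.001]
force: [-0.4, 0.3, 0.3]
finger_gap: 0.0491
finger_force: 0.0
blue y [193 198  17  16 209] (np.float64(41.4), np.float64(-0.8), np.float64(0.044)) 0.04760464412682941
dark r [170 214   8   8  53] (np.float64(-1.9), np.float64(117.1), np.float64(0.044)) 0.04484327167023516
dark r [215 224  13  11 105] (np.float64(-2.4), np.float64(-3.6), np.float64(0.044)) 0.04031156579383044
dark g [170 214   8   8  53] (np.float64(-1.8), np.float64(0.4), np.float64(0.044)) 0.04484327167023516
dark g [215 224  13  11 105] (np.float64(-2.3), np.float64(-120.3), np.float64(0.044)) 0.04031156579383044
side blue (301, 145, 11, 16)
side brass (281, 138, 6, 22)
[ 4.82151125e-01 -3.43369907e-04  1.62647568e-01] 0.04911557054460511
```

```bash
python3 -c "
from h import *
print(order.finish_job())"
```

```text
the job is handed in; nothing more can be done
None
```

I gauged and filed the three samples present: brass in the green bay, black in red and blue in yellow, all standing upright when I handed the job in (violet and white were absent). The hand-in gave no verdict.

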